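# Sort the cooking utensils into their colour caddies

## Robot

A 7-joint arm with a two-finger parallel gripper is mounted at the origin on the work surface. World frame = base frame: x ahead of the robot, y to its left, z up, the work surface at z = 0. Lengths are in m, angles in rad, forces in N, time in s.
With the tool pointing down it reaches from about 0.425 to 1.025 m from the base axis. Payload 9.4 kg.
Tool frame: the origin (TCP) lies at the centre of the arm's flange, where the gripper is bolted on; the fingertips stand 173 mm ahead of it and the grasp point (between the pads) lies 155 mm ahead of it; z points along the fingers, y is the line along which they close (so a half turn about z gives the same grasp; the last joint's range is limited). The gripper opens to 85 mm and grips with 20 to 120 N. Pads are 22 mm wide; open, the fingers measure 114 mm over their backs; the gripper's body (76 mm by 85 mm) begins 54 mm behind the grasp point. The pads swing forward as they close: fully open they stand 13 mm farther back than shut.
Start: joints at [-1.295, 0.599, -0.003, 1.599, 0.002, 0.943, -0.08], TCP at [0.251, 0.68, 0.405] pointing down, gripper open.
Joint ranges: [-2.57, 2.57], [-0.35, 1.97], [-1.29, 1.29], [0.11, 2.56], [-1.05, 4.19], [0.11, 1.86], [-2.63, 2.63]. Speed limits (rad/s): [2.22, 2.22, 3.01, 3.01, 3.14, 3.14, 3.14].

## Interface

Orientations are given as a rotation vector (axis times angle).
In Python, from bench import ctrl gives the robot as it stands.
- The arm moves only by the shell command python3 -m creep 'ROWS'. ROWS is JSON, a list that holds one entry, the list of rows, each a list of 7 numbers: the turn, a rotation vector about the tool's x, y, z in units of 45 degrees (1.0 is 45 degrees), then the shift along the tool's x, y, z in units of 0.25 m (1.0 is 0.25 m), then the opening, from 0 (shut) to 1 (fully open). In form: [[[rx, ry, rz, tx, ty, tz, grip], ...]]. A call has 1 to 5 rows; each row shifts and turns the commanded pose from where the row before left it, along the tool's axes as they then stand; what a row does not reach is not made up. A row lasts 1/12 s, in which the tool goes at most 41.7 mm and 7.16 degrees, less where a joint would pass 70% of its speed; a pose out of reach is approached as far as the arm can. A call with a number of a shift or a turn outside -1 to 1 is refused whole. A call with a gripper value outside its range is refused whole. The fingers move at their own pace and stop on an object; the grip force is fixed at half the most. Time passes only in rows, so rows that do not move let the fingers close. It gives the time, the measured TCP pose, the force, the opening and the grip force at its end, in the units of the state.
- ctrl.state(): the state, without advancing time (a new reading comes with each control period).
- ctrl.camera(name): name is "scene" or "top" or "wrist"; returns a dict with "pixels" (384x512x3 uint8, red, green, blue), "fx", "fy", "cx", "cy" (pixels), "k1" (the pictures are not rectified: a ray, as slopes to the right and down, at radius r is drawn at 1 + k1 r^2 times it, then the intrinsics apply), "eye" and "attitude" of the camera in the world; the wrist camera has in their place "tool_from_camera" (4x4, takes a point from camera to tool coordinates, whose origin is the TCP and whose axes are the flange's). Camera axes: x right, y up, looking along -z (the intrinsics and any distortion apply to the point x, -y, -z); pixel columns grow to the right and rows downward; lengths in m; the calibration is good to about 2 mm. A picture is of the moment at which its call begins: read the wrist's pose just before it. There is no depth.
- ctrl.close_job(): hands the job in; it is judged then, once.
The state is a dict: "clock": time; "joint_positions": joint angles; "qd": joint speeds; "joint_torque": joint torques, N m; "tool_pos": TCP position; "orientation": TCP orientation; "ft_force": force on the tool from outside, world axes, zero at the start; "wrist_torque": the same for the moment, N m; "finger_gap": opening from 0.0 (shut) to 1.0 (fully open); "grip_force": force on a finger pad.
Only numpy, scipy, OpenCV 4.12 (cv2) and the standard library are available. Lean on these libraries where they do the work, as an engineer would, in place of code of your own. Each camera call takes 0.05 s, during which the arm holds its last target. There are 200 camera calls.

## Task

Put the coloured cooking utensils away in the caddy of their own colour, handle down and head up: first the blue spoon, then the blue turner, then the orange turner. Lower each one until you feel the caddy's springy base give a little (a few millimetres) under the handle before you let go, pressing only lightly and well short of the end of its travel, and without dropping the utensil. Leave the plain wooden spoon and everything else where they are.

Things in the scene. Friction and masses are not known exactly. Their poses are not given: they have to be found in the camera images.
- blue_spoon_mid (a point): cooking utensil lying on the counter, 200 mm long, about 110 g: straight wooden handle 20 wide, 22 high, with a steel butt at one end, and a blue round spoon head, 45 long, 45 wide, 8 thick. The point is at mid-length, half-way up (11 mm above the counter); +x towards the head, +z up. Butt's end at x = -100 mm, head from +55 to +100 mm, centre of mass at about -30 mm.
- blue_turner_mid (a point): cooking utensil lying on the counter, 200 mm long, about 110 g: straight wooden handle 20 wide, 22 high, with a steel butt at one end, and a blue square turner blade with three black slots, 45 long, 45 wide, 8 thick. The point is at mid-length, half-way up (11 mm above the counter); +x towards the head, +z up. Butt's end at x = -100 mm, head from +55 to +100 mm, centre of mass at about -30 mm.
- orange_turner_mid (a point): cooking utensil lying on the counter, 200 mm long, about 110 g: straight wooden handle 20 wide, 22 high, with a steel butt at one end, and an orange square turner blade with three black slots, 45 long, 45 wide, 8 thick. The point is at mid-length, half-way up (11 mm above the counter); +x towards the head, +z up. Butt's end at x = -100 mm, head from +55 to +100 mm, centre of mass at about -30 mm.
- blue_spoon_foot (a point): centre of the end face of the steel butt of the blue spoon (the end that goes into the caddy); axes as at its middle
- blue_turner_foot (a point): centre of the end face of the steel butt of the blue turner (the end that goes into the caddy); axes as at its middle
- orange_turner_foot (a point): centre of the end face of the steel butt of the orange turner (the end that goes into the caddy); axes as at its middle
- blue_caddy: blue open-topped utensil caddy, fixed: 120 by 120 mm outside, walls 6, so 108 by 108 inside, rim 105 mm above the counter. Origin: centre of its underside; +x points away from the robot, within 15 degrees. Inside is a sprung cork base plate; its height varies and is not reported: unpressed it lies 53 to 76 mm below the rim. Feel for it.
- blue_base (a joint): how far the sprung cork base plate of the blue caddy is pressed down, m: 0 unpressed, 0.022 at its stop. It begins to give at about 1 N and stiffens by 0.3 N per mm; 5.5 N takes it 15 mm down; the weight of the utensils moves it 4 mm at most.
- orange_caddy: orange open-topped utensil caddy, fixed: 120 by 120 mm outside, walls 6, so 108 by 108 inside, rim 105 mm above the counter. Origin: centre of its underside; +x points away from the robot, within 15 degrees. Inside is a sprung cork base plate; its height varies and is not reported: unpressed it lies 53 to 76 mm below the rim. Feel for it.
- orange_base (a joint): how far the sprung cork base plate of the orange caddy is pressed down, m: 0 unpressed, 0.022 at its stop. It begins to give at about 1 N and stiffens by 0.3 N per mm; 5.5 N takes it 15 mm down; the weight of the utensils moves it 4 mm at most.
- wood_spoon: plain all-wood spoon of the same size and shape, a bystander lying among the others: leave it. Origin: on its underside at mid-length, +x towards its head.
- mug: white mug, 80 mm across, 90 mm high, bystander at the far side of the counter. Origin: centre of its underside.
- oil: green bottle, 60 mm across, 200 mm high, bystander at the far side of the counter. Origin: centre of its underside.
- jar: glass jar with a lid, 80 mm across, 100 mm high, bystander at the far side of the counter. Origin: centre of its underside.
- mill: dark wooden pepper mill, 160 mm high, bystander at the far side of the counter. Origin: centre of its underside.
Not all that is in view belongs to the job. Leave any turquoise look-alike of the part that bears orange_turner_mid alone.

How it is judged:
By the outcome, as a careful person would: the job done as asked, in the order asked, and still so for the second after the job is handed in, with the robot touching nothing.
It also fails if it takes over 72 s, if anything falls off the work surface, if the arm or the gripper's body presses on something with over 40 N, if the wrist force passes 120 N, or if a joint passes its speed limit or range.

## Working session

There is one attempt and no reset: what is moved stays moved. The work goes in short steps, Python scripts to look and compute and a shell command to move; the robot and the scene stay as the last step left them, time stands still between calls to the robot, and variables do not carry over. Pictures are saved under pics/ and viewed, at most 10 in all, crops included, and the job is handed in when it is done.

```bash
ls; mkdir -p pics; python3 - <<'E'
from bench import ctrl
import cv2,pickle
print(ctrl.state())
d={}
for n in ["scene","top"]:
    c=ctrl.camera(n); d[n]=c
    print(n,{k:v for k,v in c.items() if k!="pixels"})
    cv2.imwrite(f"pics/{n}0.png",c["pixels"][:,:,::-1])
pickle.dump(d,open("d0.pkl","wb"))
E
```

```text
pics
{'clock': 0.0, 'joint_positions': array([-1.29469035,  0.6001447 , -0.00251754,  1.60012566,  0.00179631,
        0.94288514, -0.07978217]), 'qd': array([-0.00069214,  0.00060648,  0.00105318, -0.0009537 , -0.00047549,
       -0.00105741, -0.00105374]), 'joint_torque': array([ 1.12673767e-04, -7.76435924e+01,  1.56377111e+00, -2.58015239e+01,
        1.21882625e-02,  8.87695060e-03, -2.85929582e-05]), 'tool_pos': array([0.25044748, 0.68015957, 0.40380447]), 'orientation': array([-5.51213442e-01, -3.09273430e+00,  2.44449662e-03]), 'ft_force': array([-0.0060332 ,  0.12866043, -0.04244047]), 'wrist_torque': array([-0.03011298,  0.00144907, -0.00207053]), 'grip_force': 0.0, 'finger_gap': 1.0028000420103407}
scene {'fx': 484.747077351163, 'fy': 484.747077351163, 'cx': 261.1855054310228, 'cy': 188.24837423668757, 'k1': -0.11522330929868875, 'eye': array([1.42453969, 0.13618919, 0.88151815]), 'attitude': array([0.61063636, 0.70592331, 1.58992729])}
top {'fx': 467.1022135908407, 'fy': 467.1022135908407, 'cx': 256.45361513431186, 'cy': 192.02621570656163, 'k1': -0.1637369373146604, 'eye': array([0.29392891, 0.01409746, 1.41703131]), 'attitude': array([ 0.12633083, -0.1557919 , -1.58005455])}
```

View pics/top0.png

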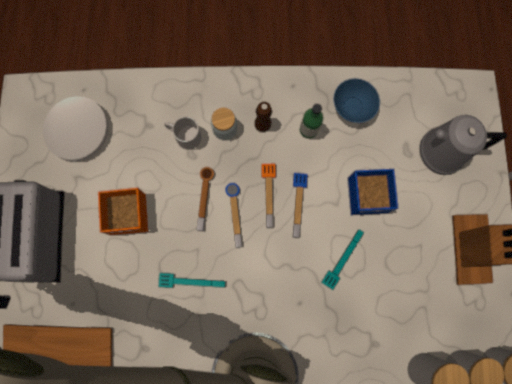

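View pics/scene0.png

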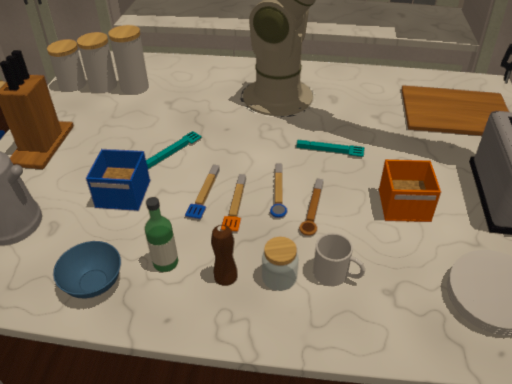

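The top view shows the blue spoon (235,215), orange turner (268,195), blue turner (299,205), wood spoon (205,200), blue caddy (373,192) and orange caddy (123,211). Turquoise look-alikes lie at (190,281) and (345,260).
Candidates for orange_turner: orange (268,195) against turquoise (190,281) and (345,260). Only the one at (268,195) is orange. I'll measure and confirm in an enlarged crop.

```bash
cat >h.py <<'E'
import numpy as np,cv2
from scipy.spatial.transform import Rotation as R
def K(c): return np.array([[c["fx"],0,c["cx"]],[0,c["fy"],c["cy"]],[0,0,1.]]),np.array([c["k1"],0,0,0,0.])
def pose(c,st=None):
    if "eye" in c: return np.array(c["eye"]),R.from_rotvec(c["attitude"]).as_matrix()
    T=np.eye(4);T[:3,:3]=R.from_rotvec(st["orientation"]).as_matrix();T[:3,3]=st["tool_pos"]
    T=T@np.array(c["tool_from_camera"]);return T[:3,3],T[:3,:3]
def world(c,uv,z,st=None):
    k,d=K(c);e,M=pose(c,st)
    s=cv2.undistortPoints(np.float64(uv).reshape(-1,1,2),k,d,None,None,None)[:,0] if 0 else cv2.undistortPoints(np.float64(uv).reshape(-1,1,2),k,d)[:,0]
    r=np.c_[s[:,0],-s[:,1],-np.ones(len(s))]@M.T
    return e+r*((z-e[2])/r[:,2])[:,None]
def hsv(c): return cv2.cvtColor(c["pixels"],cv2.COLOR_RGB2HSV)
def project(c,P,st=None):
    k,d=K(c);e,M=pose(c,st);q=(np.float64(P).reshape(-1,3)-e)@M*[1,-1,-1]
    return cv2.projectPoints(q.reshape(-1,1,3),np.zeros(3),np.zeros(3),k,d)[0][:,0]
def tool(): 
    from bench import ctrl
    st=ctrl.state();return st,R.from_rotvec(st["orientation"]).as_matrix()
E
python3 - <<'E'
import pickle;from h import *
d=pickle.load(open("d0.pkl","rb"));c=d["top"];H=hsv(c)
cv2.imwrite("pics/crop.png",cv2.resize(c["pixels"][150:260,180:330,::-1],None,fx=5,fy=5,interpolation=cv2.INTER_CUBIC))
blue=cv2.inRange(H,(100,120,60),(125,255,255));org=cv2.inRange(H,(3,190,120),(14,255,255))
for n,m in(("blue",blue),("org",org)):
    k,l,s,ce=cv2.connectedComponentsWithStats(m)
    for i in range(1,k):
        if s[i,4]>40: print(n,s[i],ce[i].round(1),world(c,ce[i],.011).round(3),"rimh",world(c,ce[i],.105).round(3))
for n,h,b in(("bspoon",(232.5,190),(238,246)),("oturn",(268,170),(270,226)),("bturn",(300,180),(296,236)),("wood",(208,173),(200,230))):
    print(n,world(c,[h,b],.015).round(3).tolist())
print(world(c,[(123,211),(373,192)],.105))
E
```

```text
blue [339  84  37  37 332] [354.1 100.7] [[ 0.844 -0.335  0.011]] rimh [[ 0.808 -0.311  0.105]]
blue [355  95  12  15  61] [361.6 101.4] [[ 0.842 -0.359  0.011]] rimh [[ 0.806 -0.334  0.105]]
blue [364  96  14  24  77] [371.6 108.2] [[ 0.819 -0.391  0.011]] rimh [[ 0.784 -0.363  0.105]]
blue [349 170  48  44 685] [371.3 191.3] [[ 0.546 -0.371  0.011]] rimh [[ 0.53  -0.345  0.105]]
blue [294 173  13  14 158] [300.  179.7] [[ 0.586 -0.149  0.011]] rimh [[ 0.566 -0.138  0.105]]
org [262 164  13  13 149] [268.1 170.4] [[ 0.616 -0.051  0.011]] rimh [[ 0.594 -0.047  0.105]]
org [ 99 189  42  43 234] [125.9 211.9] [[0.492 0.387 0.011]] rimh [[0.479 0.362 0.105]]
bspoon [[0.555, 0.059, 0.015], [0.384, 0.044, 0.015]]
oturn [[0.616, -0.051, 0.015], [0.443, -0.053, 0.015]]
bturn [[0.584, -0.149, 0.015], [0.412, -0.131, 0.015]]
wood [[0.609, 0.134, 0.015], [0.434, 0.158, 0.015]]
[[ 0.48116492  0.37013308  0.105     ]
 [ 0.52749006 -0.35019002  0.105     ]]
```

View pics/crop.png

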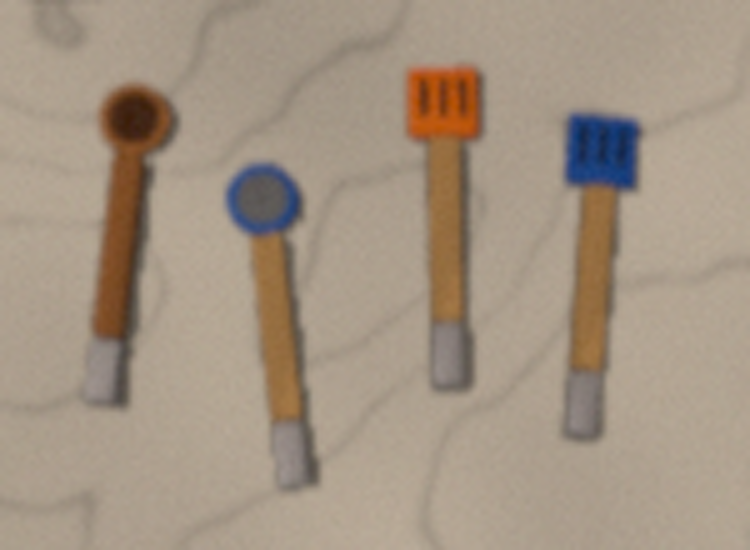

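The crop confirms it: the orange square slotted blade is at crop (444,102), the blue turner at (600,150), the blue round spoon at (263,198) and the plain wooden spoon at (137,115). Steel butts are at the bottom. Moving above the blue spoon.

```bash
cat >>h.py <<'E'
def need(p,yaw,pitch=0,note=""):
    """target: tool x=-u(yaw) tool pointing down, then tilted up by pitch deg about closing axis, so that z goes down->u"""
    st,M=tool();y,t=np.radians(yaw),np.radians(pitch)
    u=np.array([np.cos(y),np.sin(y),0]);Z=np.array([0,0,1.])
    z=-Z*np.cos(t)+u*np.sin(t);x=-(u*np.cos(t)+Z*np.sin(t));T=np.c_[x,np.cross(z,x),z]
    rv=R.from_matrix(M.T@T).as_rotvec()/np.radians(45)
    d=np.array(p)-st["tool_pos"]
    print(note,"turn",rv.round(3),"shift now-axes",(M.T@d/.25).round(3),"target-axes",(T.T@d/.25).round(3),"|d|mm",(np.linalg.norm(d)*1e3).round(1))
def show():
    st,M=tool();print("t",round(st["clock"],2),"q",st["joint_positions"].round(2),"p",st["tool_pos"].round(4),"F",st["ft_force"].round(2),"gap",round(st["finger_gap"],3),"grip",round(st["grip_force"],1));print(M.round(3).tolist())
E
r='[0,0,0,-0.045,-0.1433,0.023,0.6]'
python3 -m creep '[[[0,0,-0.14,0,0,0,0.6],[0,0,-0.14,0,0,0,0.6],[0,0,-0.14,0,0,0,0.6],[0,0,-0.14,0,0,0,0.6]]]'
python3 -m creep '[[[0,0,0,-0.045,-0.143,0.023,0.6],[0,0,0,-0.045,-0.143,0.023,0.6],[0,0,0,-0.045,-0.143,0.023,0.6],[0,0,0,-0.045,-0.143,0.023,0.6],[0,0,0,-0.045,-0.143,0.023,0.6]]]'
python3 -m creep '[[[0,0,0,-0.045,-0.143,0.023,0.6],[0,0,0,-0.045,-0.143,0.023,0.6],[0,0,0,-0.045,-0.143,0.023,0.6],[0,0,0,-0.045,-0.143,0.023,0.6],[0,0,0,-0.045,-0.143,0.023,0.6]]]'
python3 -c "from h import *;show()"
```

```text
clock: 0.43
tool_pos: [0.2504, 0.6803, 0.4041]
orientation: [0.145, -3.138, 0.001]
ft_force: [0.8, 0.6, -0.2]
finger_gap: 0.598
grip_force: 0.0
clock: 0.85
tool_pos: [0.3224, 0.5053, 0.3754]
orientation: [0.137, -3.138, 0.001]
ft_force: [0.4, -0.5, -0.2]
finger_gap: 0.598
grip_force: 0.0
clock: 1.27
tool_pos: [0.394, 0.3322, 0.3469]
orientation: [0.137, -3.139, 0.0]
ft_force: [1.2, 0.5, 0.9]
finger_gap: 0.603
grip_force: 0.0
t 1.27 q [-0.71  0.44 -0.14  2.13  0.1   0.59  0.74] p [0.394  0.3322 0.3469] F [1.23 0.47 0.88] gap 0.603 grip 0.0
[[-0.996, -0.087, -0.0], [-0.087, 0.996, -0.0], [0.0, -0.0, -1.0]]
```

```bash

python3 -m creep '[[[0,0,0,-0.045,-0.143,0.023,0.6],[0,0,0,-0.045,-0.143,0.023,0.6],[0,0,0,-0.045,-0.143,0.023,0.6],[0,0,0,-0.045,-0.143,0.023,0.6],[0,0,0,-0.045,-0.143,0.023,0.6]]]' >/dev/null
python3 -m creep '[[[0,0,0,-0.045,-0.143,0.023,0.6],[0,0,0,-0.045,-0.143,0.023,0.6],[0,0,0,-0.045,-0.143,0.023,0.6],[0,0,0,0,0,0,0.6]]]' >/dev/null
python3 - <<'E'
from h import *
from bench import ctrl
show();st=ctrl.state();c=ctrl.camera("wrist");cv2.imwrite("pics/w1.png",c["pixels"][:,:,::-1])
print(np.array(c["tool_from_camera"]).round(3).tolist(),c["fx"],c["k1"])
import pickle;pickle.dump((st,c),open("w1.pkl","wb"))
for q in [(.555,.059,.011),(.508,.055,.022),(.384,.044,.011)]: print(project(c,q,st))
E
```

```text
t 2.02 q [-0.1   0.51 -0.15  2.17  0.16  0.48  1.27] p [0.51   0.0494 0.3001] F [-0.05 -0.05 -0.86] gap 0.602 grip 0.0
[[-0.997, -0.077, -0.001], [-0.077, 0.997, -0.003], [0.001, -0.003, -1.0]]
[[-0.0, 0.957, 0.29, 0.074], [1.0, 0.0, -0.0, -0.0], [-0.0, 0.29, -0.957, 0.03], [0.0, 0.0, 0.0, 1.0]] 310.8235877262961 -0.0422859451177627
[[262.47070916 233.20602275]]
[[262.74811356 186.86904539]]
[[261.73237054  25.29182146]]
```

View pics/w1.png

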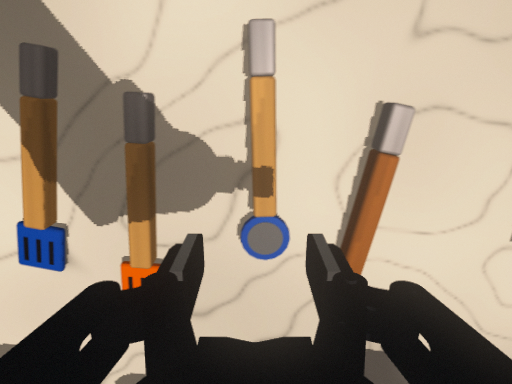

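The wrist view shows the blue spoon upright in the picture: butt end (262,19), head centre (265,237). The wood spoon is at right, the orange and blue turners at left.

```bash
python3 - <<'E'
import pickle;from h import *
st,c=pickle.load(open("w1.pkl","rb"))
for n,a,b in(("bspoon",(262,20),(263.5,215)),("oturn",(138,94),(142.5,263)),("bturn",(37.5,45),(41,224))):
    P=world(c,[a,b],.022,st);print(n,P.round(4).tolist(),"len(butt..neck) want .155",np.linalg.norm(P[1]-P[0]).round(4),"yaw",np.degrees(np.arctan2(*(P[1]-P[0])[1::-1])).round(2))
    u=(P[1]-P[0])/np.linalg.norm(P[1]-P[0]);print("  mid",(P[0]+.1*u).round(4),"grip",(P[0]+.13*u).round(4))
need([.508,.055,.177],5)
E
```

```text
bspoon [[0.3827, 0.0439, 0.022], [0.5329, 0.0578, 0.022]] len(butt..neck) want .155 0.1509 yaw 5.28
  mid [0.4822 0.0531 0.022 ] grip [0.5121 0.0558 0.022 ]
oturn [[0.4412, -0.0471, 0.022], [0.5881, -0.0475, 0.022]] len(butt..neck) want .155 0.147 yaw -0.17
  mid [ 0.5412 -0.0473  0.022 ] grip [ 0.5712 -0.0474  0.022 ]
bturn [[0.4102, -0.1233, 0.022], [0.5573, -0.1373, 0.022]] len(butt..neck) want .155 0.1478 yaw -5.43
  mid [ 0.5098 -0.1328  0.022 ] grip [ 0.5396 -0.1356  0.022 ]
 turn [-0.002 -0.001 -0.01 ] shift now-axes [0.003 0.011 0.494] target-axes [0.003 0.01  0.494] |d|mm 123.4
```

```bash

python3 -m creep '[[[0,0,-0.01,0,0.024,0.12,0.6],[0,0,0,0,0,0.12,0.6],[0,0,0,0,0,0.12,0.6],[0,0,0,0,0,0.08,0.6],[0,0,0,0,0,0.05,0.6]]]' >/dev/null
python3 -m creep '[[[0,0,0,0,0,0,0.6],[0,0,0,0,0,0,0.6]]]';python3 -c "
from h import *
show();need([.511,.0558,.177],5.2)"
```

```text
clock: 2.65
tool_pos: [0.5073, 0.0638, 0.1783]
orientation: [0.151, -3.136, 0.0]
ft_force: [0.5, 0.6, -0.2]
finger_gap: 0.599
grip_force: 0.0
t 2.65 q [-0.19  0.73 -0.06  2.23  0.23  0.19  1.21] p [0.5073 0.0638 0.1783] F [ 0.51  0.61 -0.24] gap 0.599 grip 0.0
[[-0.995, -0.096, -0.002], [-0.096, 0.995, -0.0], [0.002, -0.0, -1.0]]
 turn [-0.    -0.002  0.007] shift now-axes [-0.012 -0.033  0.005] target-axes [-0.012 -0.033  0.005] |d|mm 8.9
```

```bash

python3 -m creep '[[[0,0,0.007,-0.012,-0.033,0.005,0.6],[0,0,0,0,0,0,0.6],[0,0,0,0,0,0,0.6]]]' ;python3 -c "
from h import *
show();need([.511,.0558,.177],5.2)"
python3 -m creep '[[[0,0,0,0,0,0,0],[0,0,0,0,0,0,0],[0,0,0,0,0,0,0],[0,0,0,0,0,0,0],[0,0,0,0,0,0,0]]]'
```

```text
clock: 2.9
tool_pos: [0.5119, 0.0543, 0.1784]
orientation: [-0.138, 3.137, 0.0]
ft_force: [0.3, 0.2, -0.1]
finger_gap: 0.598
grip_force: 0.0
t 2.9 q [-0.17  0.73 -0.06  2.23  0.23  0.19  1.21] p [0.5119 0.0543 0.1784] F [ 0.29  0.16 -0.13] gap 0.598 grip 0.0
[[-0.996, -0.088, 0.002], [-0.088, 0.996, 0.0], [-0.002, -0.0, -1.0]]
 turn [-0.     0.002 -0.003] shift now-axes [0.003 0.006 0.006] target-axes [0.003 0.006 0.006] |d|mm 2.3
clock: 3.32
tool_pos: [0.5115, 0.0549, 0.1781]
orientation: [-0.14, 3.138, 0.0]
ft_force: [-0.3, -0.7, 8.6]
finger_gap: 0.218
grip_force: 59.0
```

The handle is gripped. Lifting, and looking at the caddies closely while I do.

```bash

python3 -m creep '[[[0,0,0,0,0,-0.05,0],[0,0,0,0,0,-0.15,0],[0,0,0,0,0,-0.15,0],[0,0,0,0,0,-0.15,0],[0,0,0,0,0,-0.15,0]]]' >/dev/null
python3 -m creep '[[[0,0,0,0,0,-0.15,0],[0,0,0,0,0,-0.15,0],[0,0,0,0,0,-0.1,0],[0,0,0,0,0,0,0],[0,0,0,0,0,0,0]]]'
python3 - <<'E'
from h import *;import pickle
show()
d=pickle.load(open("d0.pkl","rb"));f=lambda a,s:cv2.resize(a[:,:,::-1],s,interpolation=cv2.INTER_CUBIC)
t=d["top"]["pixels"];s=d["scene"]["pixels"]
cv2.imwrite("pics/cad.png",np.vstack([np.hstack([f(t[160:225,340:405],(390,298)),f(t[180:245,90:155],(390,298))]),np.hstack([f(s[140:215,80:155],(390,298)),f(s[150:225,370:445],(390,298))])]))
E
```

```text
clock: 4.15
tool_pos: [0.5112, 0.0549, 0.4413]
orientation: [-0.14, 3.135, 0.0]
ft_force: [-0.3, 0.2, -1.6]
finger_gap: 0.221
grip_force: 59.1
t 4.15 q [-0.05  0.31 -0.22  2.03  0.09  0.81  1.34] p [0.5112 0.0549 0.4413] F [-0.25  0.17 -1.65] gap 0.221 grip 59.1
[[-0.996, -0.089, 0.003], [-0.089, 0.996, 0.0], [-0.003, -0.0, -1.0]]
```

View pics/cad.png

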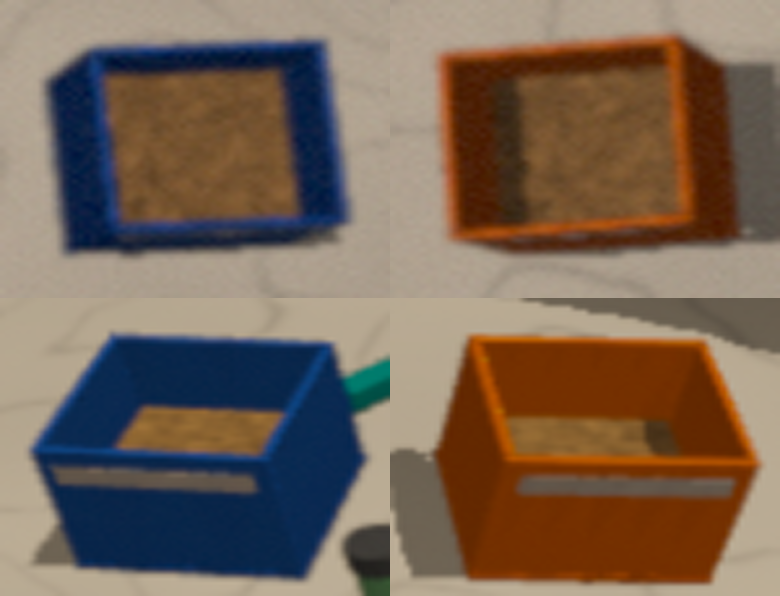

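The crops show clean rim corners for both caddies. Top view, blue: (90,50), (325,42), (348,220), (112,232). Top view, orange: (442,53), (680,38), (692,220), (452,238).

```bash
python3 - <<'E'
from h import *;import pickle
d=pickle.load(open("d0.pkl","rb"))
A=lambda L,x0,y0,b,k:[((x-x0)/k[0]+b[0]-.5,(y-y0)/k[1]+b[1]-.5) for x,y in L]
kt=(6,4.585);ks=(5.2,3.973)
for n,v,uv in(("blue","top",A([(90,50),(325,42),(348,220),(112,232)],0,0,(340,160),kt)),("orange","top",A([(442,53),(680,38),(692,220),(452,238)],390,0,(90,180),kt)),
 ("blue","scene",A([(110,338),(332,345),(270,455),(35,452)],0,298,(80,140),ks)),("orange","scene",A([(470,338),(705,342),(755,462),(507,462)],390,298,(370,150),ks))):
    P=world(d[v],uv,.105)[:,:2];D=np.diff(np.vstack([P,P[:1]]),axis=0)
    print(n,v,"ctr",P.mean(0).round(4),"sides",np.linalg.norm(D,axis=1).round(3),"ang mod90",[(round(np.degrees(np.arctan2(y,x))+45)%90)-45 for x,y in D])
E
```

```text
blue top ctr [ 0.5362 -0.36  ] sides [0.118 0.115 0.117 0.117] ang mod90 [2, 2, 3, 2]
orange top ctr [0.4862 0.3827] sides [0.117 0.115 0.117 0.118] ang mod90 [4, 4, 5, 5]
blue scene ctr [ 0.5381 -0.3596] sides [0.117 0.11  0.115 0.116] ang mod90 [3, 2, 6, 4]
orange scene ctr [0.4883 0.3833] sides [0.117 0.114 0.116 0.118] ang mod90 [5, 4, 7, 5]
```

```bash

python3 -m creep '[[[0,0,0.147,0,0,0,0],[0,0,0.147,0,0,0,0],[0,0,0.147,0,0,0,0],[0,0,0.147,0,0,0,0],[0,0,0.147,0,0,0,0]]]' >/dev/null
python3 -m creep '[[[0,0,0.147,0,0,0,0],[0,0,0.147,0,0,0,0],[0,0,0.147,0,0,0,0],[0,0,0.147,0,0,0,0],[0,0,0.147,0,0,0,0]]]' >/dev/null
python3 -m creep '[[[0,0,0.147,0,0,0,0],[0,0,0.147,0,0,0,0],[0,0,0.147,0,0,0,0],[0,0,0.147,0,0,0,0],[0,0,0,0,0,0,0]]]' >/dev/null
python3 -m creep '[[[0,-0.15,0,0,0,0,0],[0,-0.15,0,0,0,0,0],[0,-0.15,0,0,0,0,0],[0,-0.15,0,0,0,0,0],[0,0,0,0,0,0,0]]]' >/dev/null
python3 -c "
from h import *
show();need([.557,-.245,.42],-87,78)"
```

```text
t 5.82 q [-0.62  0.35  0.36  2.06  0.44  0.92 -0.52] p [0.5112 0.0569 0.4383] F [ 0.45  0.91 -1.87] gap 0.222 grip 59.1
[[-0.047, 0.999, 0.02], [0.887, 0.051, -0.46], [-0.46, -0.004, -0.888]]
 turn [-0.005 -1.125  0.004] shift now-axes [-1.046  0.122  0.623] target-axes [-0.181  0.12   1.204] |d|mm 305.9
```

```bash

python3 -m creep '[[[0,-0.14,0,0,0,0,0],[0,-0.14,0,0,0,0,0],[0,-0.14,0,0,0,0,0],[0,-0.14,0,0,0,0,0],[0,0,0,0,0,0,0]]]' >/dev/null
python3 -m creep '[[[0,-0.14,0,0,0,0,0],[0,-0.14,0,0,0,0,0],[0,-0.14,0,0,0,0,0],[0,-0.14,0,0,0,0,0],[0,0,0,0,0,0,0]]]' >/dev/null
python3 -c "
from h import *
show();need([.557,-.245,.42],-87,78)"
```

```text
t 6.65 q [-0.89  0.58  0.6   2.12  1.    1.3  -0.94] p [0.5112 0.0552 0.438 ] F [-0.26  1.07 -1.76] gap 0.22 grip 59.2
[[-0.016, 0.999, 0.041], [0.217, 0.043, -0.975], [-0.976, -0.007, -0.218]]
 turn [-0.013 -0.013  0.006] shift now-axes [-0.194  0.132  1.194] target-axes [-0.181  0.12   1.197] |d|mm 304.2
```

```bash

python3 -m creep '[[[0,0,0,-0.021,0.014,0.133,0],[0,0,0,-0.021,0.014,0.133,0],[0,0,0,-0.021,0.014,0.133,0],[0,0,0,-0.021,0.014,0.133,0],[0,0,0,-0.021,0.014,0.133,0]]]' >/dev/null
python3 -m creep '[[[0,0,0,-0.021,0.014,0.133,0],[0,0,0,-0.021,0.014,0.133,0],[0,0,0,-0.021,0.014,0.133,0],[0,0,0,-0.021,0.014,0.133,0],[0,0,0,0,0,0,0]]]' >/dev/null
python3 -m creep '[[[0,0,0,0,0,0,0]]]' >/dev/null
python3 - <<'E'
from h import *
from bench import ctrl
show();need([.557,-.245,.302],-87,78)
a=[ctrl.camera(n)["pixels"][:,:,::-1] for n in("scene","top")]
cv2.imwrite("pics/c1.png",np.hstack([cv2.resize(a[0][40:250,30:240],(400,400)),cv2.resize(a[1][80:290,260:470],(400,400))]))
E
```

```text
t 7.57 q [-0.39  0.65  0.72  2.11  1.48  0.89 -1.05] p [ 0.5546 -0.2488  0.4206] F [ 0.27 -0.48 -1.79] gap 0.221 grip 59.2
[[-0.008, 0.999, 0.037], [0.224, 0.037, -0.974], [-0.975, -0.0, -0.224]]
 turn [-0.018 -0.021 -0.004] shift now-axes [0.466 0.01  0.092] target-axes [0.467 0.01  0.084] |d|mm 118.7
```

View pics/c1.png

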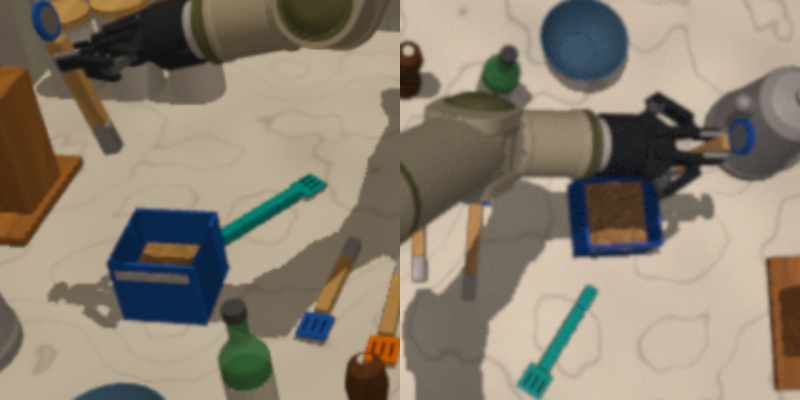

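The spoon is held head up, with the butt end at scene pixel ≈(89,119) and the head at ≈(54,51). I'll check these against the predicted foot before lowering.

```bash
cat >>h.py <<'E'
def foot(a=.167,b=.13):
    st,M=tool();f=st["tool_pos"]+M@[b,0,a];return f,f-M[:,0]*.2
E
python3 - <<'E'
from h import *;import pickle
c=pickle.load(open("d0.pkl","rb"))["scene"];f,t=foot();print(f.round(3),project(c,[f,t-(t-f)*.11]))
E
```

```text
[ 0.561 -0.38   0.256] [[ 90.68436481 119.43518177]
 [ 54.68187517  50.95794331]]
```

```bash

python3 -m creep '[[[0,0,0,0.117,0.003,0.027,0],[0,0,0,0.117,0.003,0.027,0],[0,0,0,0.117,0.003,0.027,0],[0,0,0,0.117,0.003,0.027,0],[0,0,0,0,0,0,0]]]' >/dev/null
python3 -m creep '[[[0,0,0,0.117,0,0.027,0],[0,0,0,0.11,0,0.025,0],[0,0,0,0,0,0,0],[0,0,0,0,0,0,0],[0,0,0,0,0,0,0]]]'
python3 -c "
from h import *
show();print(foot()[0])"
```

```text
clock: 8.5
tool_pos: [0.5594, -0.2468, 0.2447]
orientation: [1.333, 1.391, -1.068]
ft_force: [-0.4, -0.0, -0.7]
finger_gap: 0.217
grip_force: 59.2
t 8.5 q [-0.31  0.96  0.61  2.15  1.61  0.86 -1.48] p [ 0.5594 -0.2468  0.2447] F [-0.45 -0.   -0.72] gap 0.217 grip 59.2
[[-0.008, 0.999, 0.043], [0.217, 0.044, -0.975], [-0.976, 0.001, -0.217]]
[ 0.56547261 -0.38142442  0.08154899]
```

```bash

python3 -m creep '[[[0,0,0,0.039,0,0.009,0],[0,0,0,0.039,0,0.009,0],[0,0,0,0.016,0,0.004,0],[0,0,0,0,0,0,0]]]'|grep -E "force|pos"
for i in 1 2 3 4 5; do python3 -m creep '[[[0,0,0,0,0,0,0]]]'|grep ft_f; done; python3 -c "
from h import *
show();print(foot()[0])"
for i in 1 2 3 4 5 6 7 8; do python3 -m creep '[[[0,0,0,0.006,0,0.0013,0],[0,0,0,0,0,0,0]]]' |grep -E "pos|ft_f"; done
```

```text
tool_pos: [0.5593, -0.2467, 0.2175]
ft_force: [-0.8, 0.4, -1.2]
grip_force: 59.2
ft_force: [0.8, 0.1, -0.9]
ft_force: [0.1, -0.6, -0.5]
ft_force: [-0.6, -0.0, -1.6]
ft_force: [0.1, -0.5, 0.1]
ft_force: [0.9, -0.5, -0.9]
t 9.25 q [-0.3   1.01  0.59  2.15  1.62  0.86 -1.53] p [ 0.5592 -0.247   0.2186] F [ 0.94 -0.46 -0.89] gap 0.219 grip 59.2
[[-0.009, 0.999, 0.043], [0.218, 0.044, -0.975], [-0.976, 0.0, -0.218]]
[ 0.56515378 -0.38153087  0.05527782]
tool_pos: [0.5592, -0.2469, 0.2167]
ft_force: [0.3, -0.9, -1.8]
tool_pos: [0.5592, -0.2469, 0.215]
ft_force: [0.0, 0.4, -1.3]
tool_pos: [0.5592, -0.2469, 0.2135]
ft_force: [0.4, -0.1, -1.5]
tool_pos: [0.5592, -0.247, 0.2121]
ft_force: [-0.6, 0.4, -0.5]
tool_pos: [0.5592, -0.247, 0.2106]
ft_force: [1.0, -0.0, 0.2]
tool_pos: [0.5592, -0.247, 0.2091]
ft_force: [-0.2, 0.1, 0.4]
tool_pos: [0.5592, -0.247, 0.2075]
ft_force: [0.1, -0.9, 1.0]
tool_pos: [0.5592, -0.247, 0.206]
ft_force: [0.2, -0.0, 2.0]
```

```bash

python3 -m creep '[[[0,0,0,-0.006,0,-0.0013,0],[0,0,0,0,0,0,0]]]' |grep -E "pos|ft_f"
for i in 1 2 3 4 5; do python3 -m creep '[[[0,0,0,0,0,0,0]]]'|grep -E "pos|ft_f"; done
```

```text
tool_pos: [0.5592, -0.247, 0.2079]
ft_force: [-0.2, 0.7, 2.4]
tool_pos: [0.5592, -0.247, 0.2078]
ft_force: [-0.4, 0.4, 1.0]
tool_pos: [0.5592, -0.2469, 0.2077]
ft_force: [-1.3, -0.6, 1.2]
tool_pos: [0.5592, -0.2469, 0.2077]
ft_force: [-0.7, -1.0, 0.8]
tool_pos: [0.5592, -0.2469, 0.2076]
ft_force: [-0.1, 0.3, 1.0]
tool_pos: [0.5592, -0.2469, 0.2076]
ft_force: [-0.8, -0.7, 1.7]
```

About 2.3 N above baseline, so the base has given about 4–5 mm. Releasing.

```bash

python3 -m creep '[[[0,0,0,0,0,0,0.42],[0,0,0,0,0,0,0.42],[0,0,0,0,0,0,0.42],[0,0,0,0,0,0,0.42],[0,0,0,0,0,0,0.42]]]'
python3 -m creep '[[[0,0,0,0,0,-0.04,0.42],[0,0,0,0,0,-0.08,0.42],[0,0,0,0,0,-0.12,0.42],[0,0,0,0,0,-0.14,0.42],[0,0,0,0,0,-0.1,0.42]]]'
python3 - <<'E'
from h import *
from bench import ctrl
import pickle
show()
d={n:ctrl.camera(n) for n in("scene","top")};pickle.dump(d,open("d1.pkl","wb"))
a=[d[n]["pixels"][:,:,::-1] for n in("scene","top")]
cv2.imwrite("pics/c2.png",np.hstack([cv2.resize(a[0][60:220,50:210],(400,400)),cv2.resize(a[1][110:270,300:460],(400,400))]))
E
```

```text
clock: 11.58
tool_pos: [0.5592, -0.2469, 0.2075]
orientation: [1.333, 1.393, -1.068]
ft_force: [-0.3, -0.6, -0.3]
finger_gap: 0.419
grip_force: 0.0
clock: 12.0
tool_pos: [0.5538, -0.127, 0.2339]
orientation: [1.333, 1.395, -1.067]
ft_force: [0.8, -0.2, -0.3]
finger_gap: 0.427
grip_force: 0.0
t 12.0 q [-0.49  0.96  0.54  2.18  1.37  0.93 -1.41] p [ 0.5538 -0.127   0.2339] F [ 0.8  -0.25 -0.27] gap 0.427 grip 0.0
[[-0.01, 0.999, 0.044], [0.219, 0.045, -0.975], [-0.976, -0.001, -0.219]]
```

View pics/c2.png

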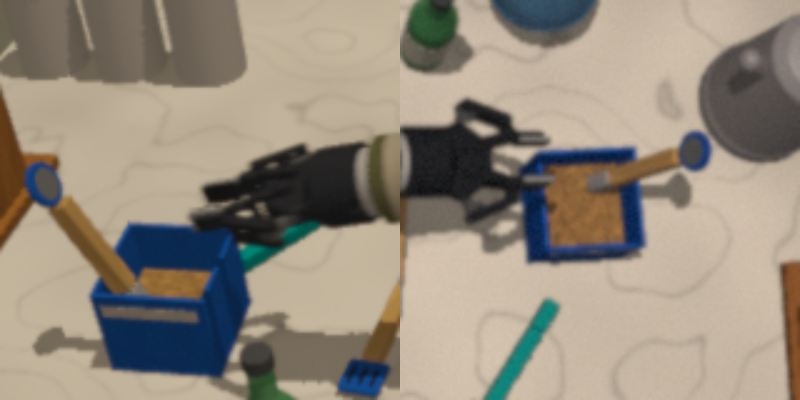

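The blue spoon is in the caddy, leaning on the far (−y) wall with its head up and out of the way (top crop (695,150)). Retreating upward and turning the tool down for the blue turner.

```bash

python3 -m creep '[[[0,0,0,-0.13,0,-0.06,0.6],[0,0,0,-0.13,0,-0.04,0.6],[0,0,0,-0.13,0,-0.03,0.6],[0,0,0,-0.13,0,-0.03,0.6],[0,0,0,-0.13,0,-0.03,0.6]]]' >/dev/null
python3 -m creep '[[[0,0.15,0,0,0,0,0.6],[0,0.15,0,0,0,0,0.6],[0,0.15,0,0,0,0,0.6],[0,0.15,0,0,0,0,0.6],[0,0.15,0,0,0,0,0.6]]]' >/dev/null
python3 -m creep '[[[0,0.15,0,0,0,0,0.6],[0,0.15,0,0,0,0,0.6],[0,0.15,0,0,0,0,0.6],[0,0.15,0,0,0,0,0.6],[0,0.15,0,0,0,0,0.6]]]' >/dev/null
python3 -m creep '[[[0,0.15,0,0,0,0,0.6],[0,0.05,0,0,0,0,0.6],[0,0,-0.15,0,0,0,0.6],[0,0,-0.15,0,0,0,0.6],[0,0,-0.15,0,0,0,0.6]]]' >/dev/null
python3 -m creep '[[[0,0,-0.15,0,0,0,0.6],[0,0,-0.15,0,0,0,0.6],[0,0,-0.15,0,0,0,0.6],[0,0,-0.15,0,0,0,0.6],[0,0,-0.15,0,0,0,0.6]]]' >/dev/null
python3 -m creep '[[[0,0,-0.15,0,0,0,0.6],[0,0,-0.15,0,0,0,0.6],[0,0,-0.15,0,0,0,0.6],[0,0,0,0,0,0,0.6],[0,0,0,0,0,0,0.6]]]' >/dev/null
python3 -c "
from h import *
show();need([.537,-.143,.28],-6)"
```

```text
t 14.6 q [ 0.39  0.44 -0.39  1.95  0.25  0.8   1.19] p [ 0.5532 -0.1196  0.4025] F [-0.38 -0.09  0.33] gap 0.6 grip 0.0
[[-0.972, 0.233, -0.0], [0.233, 0.972, -0.016], [-0.004, -0.015, -1.0]]
 turn [-0.02   0.003 -0.167] shift now-axes [ 0.043 -0.098  0.491] target-axes [ 0.055 -0.1    0.49 ] |d|mm 125.7
```

```bash

python3 -m creep '[[[-0.02,0,-0.08,0,0,0,0.6],[0,0,-0.085,0,0,0,0.6],[0,0,0,0.02,-0.03,0.12,0.6],[0,0,0,0.02,-0.03,0.12,0.6],[0,0,0,0.015,-0.04,0.12,0.6]]]' >/dev/null
python3 -m creep '[[[0,0,0,0,0,0.12,0.6],[0,0,0,0,0,0,0.6],[0,0,0,0,0,0,0.6],[0,0,0,0,0,0,0.6]]]' >/dev/null
python3 - <<'E'
from h import *
from bench import ctrl
import pickle
show();need([.537,-.143,.178],-6);st=ctrl.state();c=ctrl.camera("wrist");pickle.dump((st,c),open("w2.pkl","wb"))
H=hsv(c);m=cv2.inRange(H,(10,70,90),(22,220,255));m[:, :180]=0;m[:,340:]=0;m[260:]=0
k,l,s,ce=cv2.connectedComponentsWithStats(m)
for i in range(1,k):
    if s[i,4]>800:
        print(s[i],ce[i])
        for v in (s[i,1]+8,s[i,1]+s[i,3]-8):
            xs=np.where(l[v]==i)[0];print(v,xs.min(),xs.max(),world(c,[(xs.mean(),v)],.022,st).round(4))
cv2.imwrite("pics/w2.png",c["pixels"][:,:,::-1])
E
```

```text
t 15.35 q [ 0.39  0.59 -0.34  2.08  0.37  0.53  1.25] p [ 0.5385 -0.1421  0.2839] F [-0.18  1.21  0.05] gap 0.597 grip 0.0
[[-0.995, 0.102, 0.005], [0.102, 0.995, -0.0], [-0.005, 0.0, -1.0]]
 turn [0.    0.006 0.003] shift now-axes [ 0.008 -0.004  0.423] target-axes [ 0.006 -0.004  0.423] |d|mm 105.9
[ 239   71   29  151 4064] [252.68897638 144.2992126 ]
79 239 267 [[ 0.4546 -0.1348  0.022 ]]
214 240 265 [[ 0.5561 -0.1457  0.022 ]]
```

View pics/w2.png

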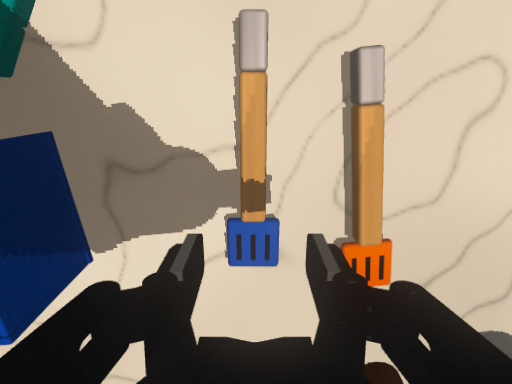

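The wrist view shows the blue turner centred (handle x≈253, neck row 219, butt top row 12). Descending and gripping.

```bash

python3 -m creep '[[[0,0.006,0,0.01,-0.005,0.12,0.6],[0,0,0,0,0,0.12,0.6],[0,0,0,0,0,0.12,0.6],[0,0,0,0,0,0.061,0.6],[0,0,0,0,0,0,0.6]]]' >/dev/null
python3 -m creep '[[[0,0,0,0,0,0,0.6],[0,0,0,0,0,0,0.6]]]' >/dev/null
python3 -c "
from h import *
show();need([.536,-.1436,.1785],-6)"
```

```text
t 15.98 q [ 0.3   0.75 -0.21  2.13  0.48  0.31  1.15] p [ 0.5361 -0.1435  0.1793] F [0.34 0.49 0.4 ] gap 0.6 grip 0.0
[[-0.995, 0.102, 0.002], [0.102, 0.995, -0.0], [-0.002, -0.0, -1.0]]
 turn [-0.     0.002  0.004] shift now-axes [ 0.    -0.     0.003] target-axes [ 0.    -0.     0.003] |d|mm 0.8
```

```bash

python3 -m creep '[[[0,0,0,0,0,0,0],[0,0,0,0,0,0,0],[0,0,0,0,0,0,0],[0,0,0,0,0,0,0],[0,0,0,0,0,0,0]]]' | tail -3
python3 -m creep '[[[0,0,0,0,0,-0.05,0],[0,0,0,0,0,-0.15,0],[0,0,0,0,0,-0.15,0],[0,0,0,0,0,-0.15,0],[0,0,0,0,0,-0.15,0]]]' >/dev/null
python3 -m creep '[[[0,0,0,0,0,-0.15,0],[0,0,0,0,0,-0.15,0],[0,0,0,0,0,-0.1,0],[0,0,0,0,0,0,0],[0,0,0,0,0,0,0]]]'|tail -3
python3 -m creep '[[[0,0,0.15,0,0,0,0],[0,0,0.15,0,0,0,0],[0,0,0.15,0,0,0,0],[0,0,0.15,0,0,0,0],[0,0,0.15,0,0,0,0]]]' >/dev/null
python3 -m creep '[[[0,0,0.15,0,0,0,0],[0,0,0.15,0,0,0,0],[0,0,0.15,0,0,0,0],[0,0,0.15,0,0,0,0],[0,0,0.15,0,0,0,0]]]' >/dev/null
python3 -m creep '[[[0,0,0.15,0,0,0,0],[0,0,0.15,0,0,0,0],[0,0,0,0,0,0,0],[0,-0.15,0,0,0,0,0],[0,-0.15,0,0,0,0,0]]]' >/dev/null
python3 -m creep '[[[0,-0.15,0,0,0,0,0],[0,-0.15,0,0,0,0,0],[0,-0.15,0,0,0,0,0],[0,-0.15,0,0,0,0,0],[0,-0.15,0,0,0,0,0]]]' >/dev/null
python3 -m creep '[[[0,-0.15,0,0,0,0,0],[0,-0.15,0,0,0,0,0],[0,-0.15,0,0,0,0,0],[0,-0.15,0,0,0,0,0],[0,0,0,0,0,0,0]]]' >/dev/null
python3 -m creep '[[[0,0,0,0,0,0,0],[0,0,0,0,0,0,0]]]' >/dev/null
python3 -c "
from h import *
show();need([.506,-.247,.42],-87,78);print(foot()[0])"
```

```text
ft_force: [-2.1, -0.2, 11.0]
finger_gap: 0.215
grip_force: 58.9
ft_force: [0.2, 0.2, -1.0]
finger_gap: 0.212
grip_force: 59.3
t 19.48 q [-0.39  0.5   0.39  2.14  1.33  1.17 -0.99] p [ 0.5354 -0.1436  0.4394] F [-0.07  0.08 -0.91] gap 0.22 grip 59.3
[[-0.019, 0.998, 0.053], [0.275, 0.056, -0.96], [-0.961, -0.003, -0.275]]
 turn [ 0.003 -0.089  0.005] shift now-axes [-0.037 -0.14   0.412] target-axes [-0.009 -0.139  0.414] |d|mm 109.3
[ 0.54184125 -0.2681445   0.26844577]
```

```bash

python3 -m creep '[[[0,-0.09,0,0,0,0,0],[0,0,0,-0.003,-0.047,0.138,0],[0,0,0,-0.003,-0.047,0.138,0],[0,0,0,-0.003,-0.047,0.138,0],[0,0,0,0,0,0,0]]]' >/dev/null
python3 -m creep '[[[0,0,0,0,0,0,0],[0,0,0,0,0,0,0]]]' >/dev/null
python3 - <<'E'
from h import *;import pickle
from bench import ctrl
c=ctrl.camera("scene");show();f,t=foot();print("foot",f.round(4),project(c,[f,t-(t-f)*.11]));need([.505,-.247,.227],-87,78)
H=hsv(c);m=cv2.inRange(H,(100,120,60),(125,255,255))
k,l,s,ce=cv2.connectedComponentsWithStats(m)
for i in range(1,k):
    if s[i,4]>60: print(s[i],ce[i].round(1))
cv2.imwrite("pics/c3.png",cv2.resize(c["pixels"][30:230,30:230,::-1],(600,600)))
E
```

```text
t 20.12 q [-0.24  0.54  0.46  2.21  1.59  1.08 -1.14] p [ 0.5062 -0.247   0.4214] F [ 0.61  0.27 -0.97] gap 0.215 grip 59.4
[[-0.012, 0.998, 0.055], [0.205, 0.056, -0.977], [-0.979, -0.0, -0.205]]
foot [ 0.5139 -0.3836  0.2599] [[ 96.57407643 106.89697943]
 [ 63.57730254  39.28705685]]
 turn [0.004 0.004 0.001] shift now-axes [ 0.761 -0.005  0.159] target-axes [ 0.761 -0.005  0.161] |d|mm 194.4
[ 54  25  17  26 212] [62.1 37.4]
[ 60 125  14  17  76] [ 64.5 133.8]
[  86  150   64   60 2360] [120.7 180.4]
```

View pics/c3.png

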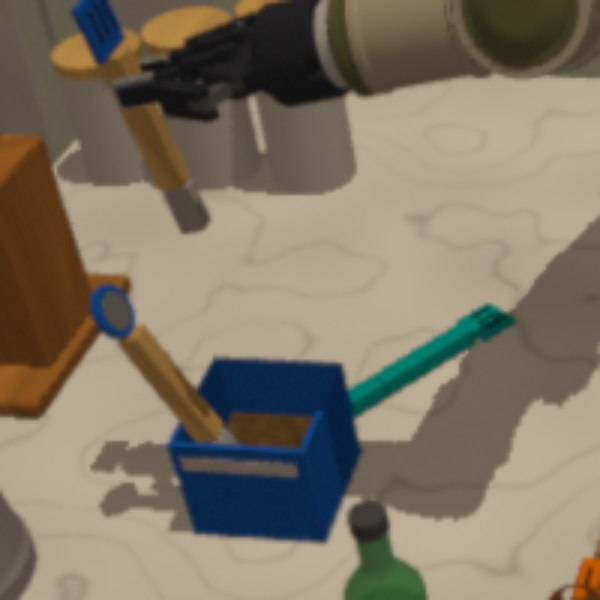

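The turner is held head up; its foot at (95,107) matches the prediction. The spoon still leans left, out of the way. Lowering.

```bash

python3 -m creep '[[[0,0,0,0.109,-0.005,0.023,0],[0,0,0,0.109,0,0.023,0],[0,0,0,0.109,0,0.023,0],[0,0,0,0.109,0,0.023,0],[0,0,0,0.109,0,0.023,0]]]'|grep -E "pos|ft_f"
python3 -m creep '[[[0,0,0,0.1,0,0.023,0],[0,0,0,0.08,0,0.017,0],[0,0,0,0,0,0,0],[0,0,0,0,0,0,0]]]'|grep -E "pos|ft_f"
for i in 1 2 3 4; do python3 -m creep '[[[0,0,0,0,0,0,0]]]'|grep ft_f; done; python3 -c "
from h import *
show();print(foot()[0])"
```

```text
tool_pos: [0.5056, -0.2465, 0.2807]
ft_force: [1.0, 0.9, -0.7]
tool_pos: [0.5053, -0.2476, 0.2352]
ft_force: [-0.2, -1.0, -0.6]
ft_force: [-0.1, -0.6, -1.3]
ft_force: [0.5, -0.6, -1.1]
ft_force: [-0.5, 0.6, -1.1]
ft_force: [-0.3, 0.6, -1.2]
t 21.2 q [-0.16  0.9   0.37  2.27  1.71  1.08 -1.61] p [ 0.5048 -0.2483  0.237 ] F [-0.29  0.62 -1.24] gap 0.217 grip 59.4
[[-0.01, 0.998, 0.055], [0.203, 0.056, -0.978], [-0.979, 0.001, -0.203]]
[ 0.51257915 -0.38526864  0.07582215]
```

```bash

python3 -m creep '[[[0,0,0,0.035,0,0.007,0],[0,0,0,0.035,0,0.007,0],[0,0,0,0,0,0,0],[0,0,0,0,0,0,0]]]'|grep -E "pos|ft_f"
for i in 1 2 3 4 5 6 7; do python3 -m creep '[[[0,0,0,0.006,0,0.0012,0],[0,0,0,0,0,0,0]]]' |grep -E "pos|ft_f"; done
```

```text
tool_pos: [0.5046, -0.2482, 0.2171]
ft_force: [0.1, 0.1, -1.5]
tool_pos: [0.5045, -0.2483, 0.2162]
ft_force: [-0.0, -0.3, -1.6]
tool_pos: [0.5046, -0.2482, 0.2148]
ft_force: [0.4, -0.4, -2.4]
tool_pos: [0.5046, -0.2482, 0.2132]
ft_force: [-0.7, -0.2, -1.8]
tool_pos: [0.5046, -0.2482, 0.2117]
ft_force: [-0.7, 0.2, -1.8]
tool_pos: [0.5046, -0.2482, 0.2101]
ft_force: [-0.3, -0.3, -1.5]
tool_pos: [0.5046, -0.2482, 0.2086]
ft_force: [-0.2, -0.2, -0.8]
tool_pos: [0.5046, -0.2482, 0.207]
ft_force: [0.1, 0.1, -0.5]
```

```bash

for i in 1 2 3; do python3 -m creep '[[[0,0,0,0.006,0,0.0012,0],[0,0,0,0,0,0,0]]]' |grep -E "pos|ft_f"; done
for i in 1 2 3 4; do python3 -m creep '[[[0,0,0,0,0,0,0]]]'|grep -E "pos|ft_f"; done
```

```text
tool_pos: [0.5046, -0.2482, 0.2055]
ft_force: [-0.0, 0.2, -1.2]
tool_pos: [0.5046, -0.2482, 0.204]
ft_force: [0.3, -0.2, 0.1]
tool_pos: [0.5046, -0.2482, 0.2026]
ft_force: [-0.1, -0.7, 0.4]
tool_pos: [0.5046, -0.2482, 0.2026]
ft_force: [0.6, 1.4, 0.1]
tool_pos: [0.5046, -0.2482, 0.2027]
ft_force: [-0.3, 0.7, 0.3]
tool_pos: [0.5046, -0.2482, 0.2027]
ft_force: [0.6, 1.4, -0.4]
tool_pos: [0.5046, -0.2482, 0.2027]
ft_force: [0.2, -0.7, -1.2]
```

```bash

for i in 1 2; do python3 -m creep '[[[0,0,0,0.006,0,0.0012,0],[0,0,0,0,0,0,0]]]' |grep -E "pos|ft_f"; done
for i in 1 2 3 4 5; do python3 -m creep '[[[0,0,0,0,0,0,0]]]'|grep -E "pos|ft_f"; done
```

```text
tool_pos: [0.5046, -0.2482, 0.201]
ft_force: [-0.2, -0.5, 0.5]
tool_pos: [0.5046, -0.2482, 0.1995]
ft_force: [-0.4, 0.7, 1.6]
tool_pos: [0.5046, -0.2482, 0.1996]
ft_force: [-0.3, 0.1, 0.6]
tool_pos: [0.5046, -0.2482, 0.1996]
ft_force: [0.2, -0.5, 1.0]
tool_pos: [0.5046, -0.2482, 0.1996]
ft_force: [0.4, -1.0, 1.7]
tool_pos: [0.5046, -0.2482, 0.1997]
ft_force: [0.1, -0.4, 1.0]
tool_pos: [0.5045, -0.2482, 0.1997]
ft_force: [0.0, -0.7, 0.2]
```

```bash

python3 -m creep '[[[0,0,0,-0.006,0,-0.0012,0],[0,0,0,0,0,0,0],[0,0,0,0,0,0,0]]]' |grep -E "pos|ft_f"
python3 -m creep '[[[0,0,0,0,0,0,0.38],[0,0,0,0,0,0,0.38],[0,0,0,0,0,0,0.38],[0,0,0,0,0,0,0.38],[0,0,0,0,0,0,0.38]]]'
python3 -m creep '[[[0,0,0,0,0,-0.04,0.38],[0,0,0,0,0,-0.08,0.38],[0,0,0,0,0,-0.12,0.38],[0,0,0,0,0,-0.14,0.38],[0,0,0,0,0,-0.1,0.38]]]' >/dev/null
python3 -m creep '[[[0,0,0,-0.13,0,-0.06,0.6],[0,0,0,-0.13,0,-0.04,0.6],[0,0,0,-0.13,0,-0.03,0.6],[0,0,0,-0.13,0,-0.03,0.6],[0,0,0,-0.13,0,-0.03,0.6]]]' >/dev/null
python3 - <<'E'
from h import *
from bench import ctrl
show()
a=[ctrl.camera(n)["pixels"][:,:,::-1] for n in("scene","top")]
cv2.imwrite("pics/c4.png",np.hstack([cv2.resize(a[0][60:220,50:210],(400,400)),cv2.resize(a[1][110:270,300:460],(400,400))]))
E
```

```text
tool_pos: [0.5046, -0.2482, 0.2012]
ft_force: [0.5, -0.1, -0.1]
clock: 24.95
tool_pos: [0.5045, -0.2482, 0.2011]
orientation: [1.312, 1.388, -1.069]
ft_force: [-0.2, 0.2, 0.3]
finger_gap: 0.38
grip_force: 0.0
t 25.78 q [-0.43  0.56  0.35  2.26  1.36  1.23 -1.19] p [ 0.4969 -0.1165  0.3958] F [ 0.56 -0.38  0.59] gap 0.593 grip 0.0
[[-0.013, 0.998, 0.055], [0.203, 0.056, -0.977], [-0.979, -0.002, -0.204]]
```

View pics/c4.png

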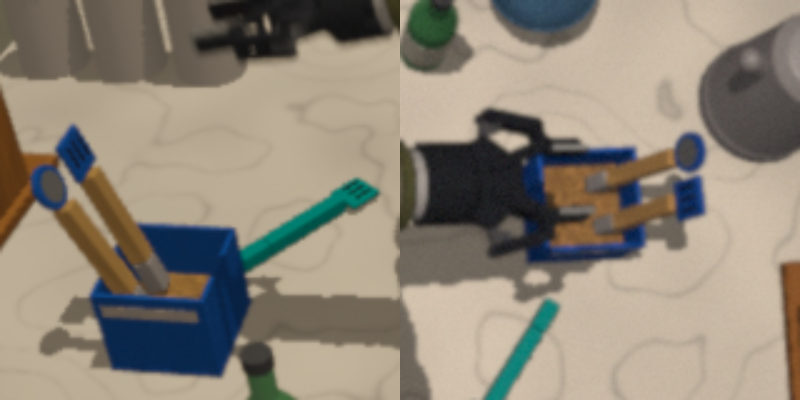

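Both blue utensils now lean side by side in the blue caddy, heads up (top crop (690,150) and (690,197)). Now the orange turner.

```bash

python3 -m creep '[[[0,0.15,0,0,0,0,0.6],[0,0.15,0,0,0,0,0.6],[0,0.15,0,0,0,0,0.6],[0,0.15,0,0,0,0,0.6],[0,0.15,0,0,0,0,0.6]]]' >/dev/null
python3 -m creep '[[[0,0.15,0,0,0,0,0.6],[0,0.15,0,0,0,0,0.6],[0,0.15,0,0,0,0,0.6],[0,0.15,0,0,0,0,0.6],[0,0.15,0,0,0,0,0.6]]]' >/dev/null
python3 -m creep '[[[0,0.15,0,0,0,0,0.6],[0,0.08,0,0,0,0,0.6],[0,0,-0.15,0,0,0,0.6],[0,0,-0.15,0,0,0,0.6],[0,0,-0.15,0,0,0,0.6]]]' >/dev/null
python3 -m creep '[[[0,0,-0.15,0,0,0,0.6],[0,0,-0.15,0,0,0,0.6],[0,0,-0.15,0,0,0,0.6],[0,0,-0.15,0,0,0,0.6],[0,0,-0.15,0,0,0,0.6]]]' >/dev/null
python3 -m creep '[[[0,0,-0.15,0,0,0,0.6],[0,0,-0.15,0,0,0,0.6],[0,0,-0.15,0,0,0,0.6],[0,0,-0.15,0,0,0,0.6],[0,0,-0.11,0,0,0,0.6]]]' >/dev/null
python3 -m creep '[[[0,0,0,0,0,0,0.6],[0,0,0,0,0,0,0.6]]]' >/dev/null
python3 -c "
from h import *
show();need([.568,-.052,.284],-0.5)"
```

```text
t 28.13 q [ 0.55  0.41 -0.59  2.07  0.34  0.75  1.31] p [ 0.4972 -0.1171  0.3937] F [-0.78 -0.35 -0.6 ] gap 0.6 grip 0.0
[[-1.0, 0.018, -0.002], [0.018, 1.0, -0.007], [0.002, -0.007, -1.0]]
 turn [-0.009 -0.002 -0.012] shift now-axes [-0.279  0.268  0.436] target-axes [-0.281  0.263  0.439] |d|mm 145.9
```

```bash

python3 -m creep '[[[-0.009,0,-0.012,-0.07,0.066,0.11,0.6],[0,0,0,-0.07,0.066,0.11,0.6],[0,0,0,-0.07,0.066,0.11,0.6],[0,0,0,-0.07,0.066,0.11,0.6],[0,0,0,0,0,0,0.6]]]' >/dev/null
python3 -m creep '[[[0,0,0,0,0,0,0.6],[0,0,0,0,0,0,0.6],[0,0,0,0,0,0,0.6]]]' >/dev/null
python3 - <<'E'
from h import *
from bench import ctrl
show();need([.568,-.052,.1785],-0.5);st=ctrl.state();c=ctrl.camera("wrist")
H=hsv(c);m=cv2.inRange(H,(10,70,90),(22,220,255));m[:, :180]=0;m[:,340:]=0;m[260:]=0
k,l,s,ce=cv2.connectedComponentsWithStats(m)
for i in range(1,k):
    if s[i,4]>800:
        print(s[i],ce[i])
        for v in (s[i,1]+8,s[i,1]+s[i,3]-8,s[i,1]+s[i,3]-1):
            xs=np.where(l[v]==i)[0];print(v,xs.min(),xs.max(),world(c,[(xs.mean(),v)],.022,st).round(4))
o=cv2.inRange(H,(3,190,120),(10,255,255));print("orange",cv2.boundingRect(o))
E
```

```text
t 28.8 q [ 0.31  0.62 -0.47  2.04  0.49  0.6   1.07] p [ 0.5675 -0.0528  0.2849] F [-1.12 -0.64 -0.15] gap 0.599 grip 0.0
[[-1.0, 0.008, 0.0], [0.008, 1.0, -0.001], [-0.0, -0.001, -1.0]]
 turn [-0.002  0.     0.001] shift now-axes [-0.002  0.004  0.426] target-axes [-0.002  0.003  0.426] |d|mm 106.4
[ 231   76   53  181 4109] [257.14310051 151.12655147]
84 243 271 [[ 0.4853 -0.0509  0.022 ]]
249 283 283 [[ 0.6158 -0.03    0.022 ]]
256 282 282 [[ 0.6224 -0.0307  0.022 ]]
orange (232, 222, 51, 47)
```

```bash
python3 - <<'E'
from h import *
from bench import ctrl
st=ctrl.state();c=ctrl.camera("wrist");H=hsv(c);m=cv2.inRange(H,(10,70,90),(22,220,255))
for v in(90,150,200,214):
    xs=np.where(m[v,220:300])[0]+220;print(v,xs.min(),xs.max(),world(c,[((xs.min()+xs.max())/2,v)],.022,st).round(4))
print(world(c,[(257.5,222)],.022,st).round(4))
E
```

```text
90 243 271 [[ 0.4897 -0.0512  0.022 ]]
150 244 270 [[ 0.5331 -0.0514  0.022 ]]
200 245 270 [[ 0.5729 -0.0513  0.022 ]]
214 245 270 [[ 0.5848 -0.0513  0.022 ]]
[[ 0.5917 -0.0514  0.022 ]]
```

```bash

python3 -m creep '[[[0,0,0,0.004,0.006,0.12,0.6],[0,0,0,0,0,0.12,0.6],[0,0,0,0,0,0.12,0.6],[0,0,0,0,0,0.064,0.6],[0,0,0,0,0,0,0.6]]]' >/dev/null
python3 -m creep '[[[0,0,0,0,0,0,0.6],[0,0,0,0,0,0,0.6]]]' >/dev/null
python3 -c "
from h import *
show();need([.5665,-.0513,.1785],0)"
```

```text
t 29.48 q [ 0.2   0.77 -0.32  2.09  0.63  0.38  0.94] p [ 0.5673 -0.051   0.1795] F [0.48 0.15 0.46] gap 0.599 grip 0.0
[[-1.0, 0.006, 0.001], [0.006, 1.0, -0.001], [-0.001, -0.001, -1.0]]
 turn [-0.001  0.002 -0.008] shift now-axes [ 0.003 -0.001  0.004] target-axes [ 0.003 -0.001  0.004] |d|mm 1.3
```

```bash

python3 -m creep '[[[0,0,0,0,0,0.003,0],[0,0,0,0,0,0,0],[0,0,0,0,0,0,0],[0,0,0,0,0,0,0],[0,0,0,0,0,0,0]]]' | tail -3
python3 -m creep '[[[0,0,0,0,0,-0.05,0],[0,0,0,0,0,-0.15,0],[0,0,0,0,0,-0.15,0],[0,0,0,0,0,-0.15,0],[0,0,0,0,0,-0.15,0]]]' >/dev/null
python3 -m creep '[[[0,0,0,0,0,-0.15,0],[0,0,0,0,0,-0.15,0],[0,0,0,0,0,-0.1,0],[0,0,0.11,0,0,0,0],[0,0,0.11,0,0,0,0]]]'|tail -3
python3 -m creep '[[[0,0,0.11,0,0,0,0],[0,0,0,0,0,0,0],[0,0,0,0,0,0,0],[0,0,0,0,0,0,0]]]' >/dev/null
python3 -c "
from h import *
show();need([.373,.414,.44],-15)
import pickle;c=pickle.load(open('d0.pkl','rb'))['top'];print(world(c,[(63,230),(63,185),(63,280)],0).round(3))"
```

```text
ft_force: [-0.6, -0.6, 8.9]
finger_gap: 0.218
grip_force: 59.0
ft_force: [-0.1, 0.2, -1.3]
finger_gap: 0.213
grip_force: 59.2
t 31.07 q [ 0.38  0.42 -0.55  1.9   0.28  0.9   1.01] p [ 0.5668 -0.0505  0.4399] F [-0.46  0.57 -1.63] gap 0.223 grip 59.1
[[-0.966, 0.259, -0.0], [0.259, 0.966, -0.001], [0.0, -0.001, -1.0]]
 turn [-0.001 -0.     0.   ] shift now-axes [ 1.230e+00  1.594e+00 -1.000e-03] target-axes [ 1.23   1.594 -0.   ] |d|mm 503.3
[[0.438 0.589 0.   ]
 [0.581 0.597 0.   ]
 [0.284 0.583 0.   ]]
```

```bash

python3 -m creep '[[[0,0,0,0.095,0.123,0,0],[0,0,0,0.095,0.123,0,0],[0,0,0,0.095,0.123,0,0],[0,0,0,0.095,0.123,0,0],[0,0,0,0.095,0.123,0,0]]]' >/dev/null
python3 -m creep '[[[0,0,0,0.095,0.123,0,0],[0,0,0,0.095,0.123,0,0],[0,0,0,0.095,0.123,0,0],[0,0,0,0.095,0.123,0,0],[0,0,0,0.095,0.123,0,0]]]' >/dev/null
python3 -m creep '[[[0,0,0,0.094,0.122,0,0],[0,0,0,0.094,0.122,0,0],[0,0,0,0.09,0.12,0,0],[0,-0.15,0,0,0,0,0],[0,-0.15,0,0,0,0,0]]]' >/dev/null
python3 -m creep '[[[0,-0.15,0,0,0,0,0],[0,-0.15,0,0,0,0,0],[0,-0.15,0,0,0,0,0],[0,0,0,0,0,0,0],[0,0,0,0,0,0,0]]]' >/dev/null
python3 -c "
from h import *
show();need([.373,.414,.42],-15,78)"
```

```text
t 32.73 q [-0.82  0.37 -0.36  2.03  0.95  0.92 -0.5 ] p [0.3739 0.415  0.4392] F [ 0.38  0.28 -1.88] gap 0.216 grip 59.2
[[-0.806, 0.258, 0.533], [0.214, 0.966, -0.145], [-0.552, -0.003, -0.834]]
 turn [-0.002 -0.988  0.003] shift now-axes [ 0.044 -0.005  0.063] target-axes [ 0.075 -0.005  0.014] |d|mm 19.2
```

```bash

python3 -m creep '[[[0,-0.14,0,0,0,0,0],[0,-0.14,0,0,0,0,0],[0,-0.14,0,0,0,0,0],[0,-0.14,0,0,0,0,0],[0,-0.14,0,0,0,0,0]]]' >/dev/null
python3 -m creep '[[[0,-0.14,0,0,0,0,0],[0,-0.148,0,0,0,0,0],[0,0,0,0,0,0,0],[0,0,0,0,0,0,0],[0,0,0,0,0,0,0]]]' >/dev/null
python3 - <<'E'
from h import *
from bench import ctrl
show();need([.373,.414,.24],-15,78)
c=ctrl.camera("scene");f,t=foot();print(f.round(4),project(c,[f,t-(t-f)*.11]).round(1))
H=hsv(c);m=cv2.inRange(H,(3,190,110),(14,255,255))
k,l,s,ce=cv2.connectedComponentsWithStats(m)
for i in range(1,k):
    if s[i,4]>40: print(s[i],ce[i].round(1))
g=cv2.inRange(H,(0,0,60),(179,60,175));x,y=project(c,f)[0].astype(int)
for v in range(y-12,y+9,2): print(v,''.join('%4d'%p for p in H[v,x-14:x+15:2,1]))
E
```

```text
t 33.57 q [-1.09  0.48 -0.17  2.16  1.56  1.42 -1.05] p [0.3756 0.414  0.4393] F [ 0.39  0.03 -0.99] gap 0.216 grip 59.4
[[-0.203, 0.264, 0.943], [0.053, 0.964, -0.259], [-0.978, -0.002, -0.21]]
 turn [-0.008 -0.003  0.001] shift now-axes [ 0.782 -0.001  0.158] target-axes [ 0.782 -0.003  0.156] |d|mm 199.3
[0.5069 0.3779 0.2777] [[425.3 121.1]
 [441.3  56.8]]
[433  44  23   8  92] [443.5  47.7]
[ 385  160   55   61 2047] [410.1 191.8]
109  198 200 200 198 199 196 172 130 152 162 162 182 197 199 201
111  198 199 199 197 197 199 118  44  50  58  68 171 195 197 199
113  198 197 200 198 199 198  79  48  45  45  80 191 198 199 198
115  197 199 195 197 199 185  52  48  48  45 116 195 197 200 198
117  199 194 202 195 200 163  52  48  48  48 141 197 198 198 198
119  196 195 197 194 195 118  49  45  48  57 180 196 197 199 197
121  196 198 198 196 193 105  51  52  45  82 194 200 197 199 198
123  200 198 198 202 195 189 169 130 103 144 196 198 198 196 196
125  196 200 197 196 197 197 197 197 195 197 198 197 199 199 199
127  199 190 194 196 200 196 201 199 197 198 200 198 199 200 196
129  136 153 182 187 190 196 199 192 195 205 190 195 196 197 201
```

Foot position confirmed numerically (pixel ≈(425,123)). Lowering into the orange caddy.

```bash

python3 -m creep '[[[0,0,0,0.112,0,0.0225,0],[0,0,0,0.112,0,0.0225,0],[0,0,0,0.112,0,0.0225,0],[0,0,0,0.112,0,0.0225,0],[0,0,0,0,0,0,0]]]'|grep -E "pos|ft_f"
python3 -m creep '[[[0,0,0,0.112,0,0.0225,0],[0,0,0,0.112,0,0.0225,0],[0,0,0,0.1,0,0.02,0],[0,0,0,0,0,0,0],[0,0,0,0,0,0,0]]]'|grep -E "pos|ft_f"
for i in 1 2 3 4 5 6; do python3 -m creep '[[[0,0,0,0,0,0,0]]]'|grep ft_f; done; python3 -c "
from h import *
show();print(foot()[0])"
```

```text
tool_pos: [0.3742, 0.4143, 0.3212]
ft_force: [-0.2, -0.5, -2.1]
tool_pos: [0.3739, 0.4148, 0.2434]
ft_force: [0.1, 0.5, -0.2]
ft_force: [0.5, -0.1, -1.9]
ft_force: [-0.1, -0.4, -1.3]
ft_force: [-0.2, -1.6, -1.5]
ft_force: [-0.9, -0.1, -1.5]
ft_force: [-0.6, 0.0, -1.6]
ft_force: [-0.2, -0.1, -1.5]
t 34.95 q [-1.1   0.84 -0.16  2.24  1.66  1.48 -1.49] p [0.3735 0.4147 0.2433] F [-0.23 -0.08 -1.51] gap 0.218 grip 59.3
[[-0.197, 0.262, 0.945], [0.054, 0.965, -0.256], [-0.979, 0.0, -0.204]]
[0.50560244 0.37890036 0.0819221 ]
```

```bash

python3 -m creep '[[[0,0,0,0.043,0,0.009,0],[0,0,0,0.043,0,0.009,0],[0,0,0,0,0,0,0],[0,0,0,0,0,0,0]]]'|grep -E "pos|ft_f"
for i in 1 2 3 4 5 6 7 8 9; do python3 -m creep '[[[0,0,0,0.006,0,0.0012,0],[0,0,0,0,0,0,0]]]' |grep -E "pos|ft_f"|cut -c1-40; done
```

```text
tool_pos: [0.3733, 0.4146, 0.2194]
ft_force: [0.4, -0.5, -1.7]
tool_pos: [0.3734, 0.4146, 0.2189]
ft_force: [-0.3, 0.4, -0.6]
tool_pos: [0.3734, 0.4147, 0.2177]
ft_force: [-0.2, -0.2, -1.5]
tool_pos: [0.3734, 0.4147, 0.2161]
ft_force: [-0.1, 0.7, -0.8]
tool_pos: [0.3734, 0.4147, 0.2145]
ft_force: [-0.7, 0.7, -1.9]
tool_pos: [0.3734, 0.4147, 0.2129]
ft_force: [-0.0, -0.5, -1.3]
tool_pos: [0.3734, 0.4147, 0.2114]
ft_force: [1.1, 0.7, -1.1]
tool_pos: [0.3734, 0.4147, 0.2099]
ft_force: [-0.5, 0.4, -1.5]
tool_pos: [0.3733, 0.4147, 0.2083]
ft_force: [-0.2, 0.5, -1.3]
tool_pos: [0.3733, 0.4147, 0.2068]
ft_force: [-0.7, -0.3, -1.5]
```

```bash

for i in 1 2 3 4 5 6; do python3 -m creep '[[[0,0,0,0.006,0,0.0012,0],[0,0,0,0,0,0,0]]]' |grep -E "pos|ft_f"|cut -c1-40; done
```

```text
tool_pos: [0.3733, 0.4147, 0.2053]
ft_force: [-0.5, -0.2, -1.5]
tool_pos: [0.3733, 0.4147, 0.2037]
ft_force: [0.3, 0.0, -1.5]
tool_pos: [0.3733, 0.4147, 0.2022]
ft_force: [-0.7, 0.2, -1.5]
tool_pos: [0.3733, 0.4147, 0.2008]
ft_force: [-0.6, -0.7, -0.3]
tool_pos: [0.3733, 0.4147, 0.1993]
ft_force: [0.5, -0.2, 0.1]
tool_pos: [0.3733, 0.4147, 0.1977]
ft_force: [0.5, -0.6, 1.1]
```

```bash

python3 -m creep '[[[0,0,0,0.004,0,0.0008,0],[0,0,0,0,0,0,0]]]' |grep -E "pos|ft_f"|cut -c1-40
for i in 1 2 3 4 5; do python3 -m creep '[[[0,0,0,0,0,0,0]]]'|grep -E "pos|ft_f"|cut -c1-40; done
```

```text
tool_pos: [0.3733, 0.4147, 0.1968]
ft_force: [-0.3, 0.5, 1.7]
tool_pos: [0.3733, 0.4147, 0.1969]
ft_force: [-0.3, -0.2, 1.3]
tool_pos: [0.3733, 0.4147, 0.1969]
ft_force: [0.1, -0.9, 1.6]
tool_pos: [0.3733, 0.4147, 0.1969]
ft_force: [-0.2, -0.1, 2.3]
tool_pos: [0.3733, 0.4147, 0.1969]
ft_force: [0.7, 0.4, 0.5]
tool_pos: [0.3733, 0.4147, 0.1969]
ft_force: [-0.1, 0.2, 1.7]
```

About 2.9 N above baseline, so about 5 mm of give. Releasing and backing out.

```bash

python3 -m creep '[[[0,0,0,0,0,0,0.42],[0,0,0,0,0,0,0.42],[0,0,0,0,0,0,0.42],[0,0,0,0,0,0,0.42],[0,0,0,0,0,0,0.42]]]'|tail -3
python3 -m creep '[[[0,0,0,0,0,-0.04,0.42],[0,0,0,0,0,-0.08,0.42],[0,0,0,0,0,-0.1,0.42],[0,0,0,0,0,-0.1,0.42],[0,0,0,0,0,-0.1,0.42]]]' |grep pos
python3 -m creep '[[[0,0,0,-0.13,0,-0.03,0.42],[0,0,0,-0.13,0,-0.03,0.42],[0,0,0,-0.13,0,-0.03,0.42],[0,0,0,-0.13,0,-0.03,0.42],[0,0,0,0,0,0,0.42]]]' |grep pos
python3 -m creep '[[[0,0,0,0,0,0,0.42],[0,0,0,0,0,0,0.42],[0,0,0,0,0,0,0.42],[0,0,0,0,0,0,0.42]]]' >/dev/null
python3 - <<'E'
from h import *
from bench import ctrl
show()
for n in("scene","top"):
    c=ctrl.camera(n);H=hsv(c);cv2.imwrite(f"pics/end_{n}.png",c["pixels"][:,:,::-1])
    for w,m in(("org",cv2.inRange(H,(3,190,110),(14,255,255))),("blue",cv2.inRange(H,(100,120,60),(125,255,255))),("wood",cv2.inRange(H,(10,90,90),(22,200,255)))):
        k,l,s,ce=cv2.connectedComponentsWithStats(m)
        for i in range(1,k):
            if s[i,4]>60: print(n,w,s[i].tolist(),ce[i].round(1))
E
```

```text
ft_force: [0.1, -0.3, -0.1]
finger_gap: 0.424
grip_force: 0.0
tool_pos: [0.2724, 0.4418, 0.2186]
tool_pos: [0.2705, 0.4424, 0.357]
t 39.95 q [-1.25  0.63 -0.25  2.24  1.41  1.56 -1.31] p [0.2713 0.4424 0.3504] F [-0.37 -0.32  0.67] gap 0.425 grip 0.0
[[-0.198, 0.262, 0.945], [0.051, 0.965, -0.257], [-0.979, -0.003, -0.205]]
scene org [385, 159, 56, 62, 1848] [409.9 194. ]
scene blue [73, 111, 14, 22, 160] [ 79.7 121.1]
scene blue [63, 127, 13, 16, 72] [ 66.6 134.7]
scene blue [86, 150, 64, 60, 2153] [122.4 182.1]
scene wood [46, 25, 95, 32, 1382] [93.2 40.2]
scene wood [0, 74, 74, 60, 714] [35.3 95.9]
scene wood [401, 85, 108, 48, 3305] [450.7 107.4]
scene wood [82, 126, 29, 40, 424] [ 96.2 146.3]
scene wood [10, 132, 54, 34, 580] [ 34.2 154.6]
scene wood [72, 140, 34, 37, 458] [ 87.9 158.8]
scene wood [396, 160, 46, 62, 124] [426.8 195.5]
scene wood [116, 169, 17, 10, 135] [123.8 173.8]
scene wood [393, 172, 28, 18, 243] [406.7 182.8]
scene wood [299, 188, 22, 48, 401] [311.4 212.6]
scene wood [394, 194, 43, 7, 115] [414.3 196.8]
scene wood [264, 236, 33, 30, 768] [280.  250.4]
top org [112, 165, 16, 11, 89] [119.6 169.3]
top org [127, 189, 14, 41, 144] [136.8 212.5]
top org [99, 190, 24, 42, 127] [106.2 215.5]
top blue [339, 82, 39, 39, 482] [357.3 101.4]
top blue [349, 170, 49, 44, 522] [364.6 193. ]
top blue [410, 181, 11, 17, 124] [415.2 189. ]
top wood [212, 107, 23, 24, 421] [222.9 118.6]
top wood [98, 164, 41, 65, 851] [121.9 206.8]
top wood [199, 167, 15, 51, 317] [204.1 190.9]
top wood [358, 170, 52, 38, 1019] [379.4 189.5]
top wood [453, 214, 59, 71, 1848] [480.  248.3]
top wood [3, 325, 22, 11, 152] [ 11.4 328.5]
top wood [65, 327, 46, 30, 1090] [ 86.7 341. ]
top wood [433, 356, 79, 28, 1528] [475.3 373. ]
```

```bash
python3 - <<'E'
from h import *
from bench import ctrl
for n in("scene","top"):
    c=ctrl.camera(n);print(n,project(c,[(.57,.375,.195),(.48,.385,.04)]).round(1).tolist());H=hsv(c)
    m=cv2.inRange(H,(3,190,110),(14,255,255));k,l,s,ce=cv2.connectedComponentsWithStats(m);print([ce[i].round(1).tolist() for i in range(1,k) if s[i,4]>60])
    if n=="scene":
        for v in range(145,222,4): print(v,''.join('O' if 3<=H[v,u,0]<=9 and H[v,u,1]>190 else 'w' if 10<=H[v,u,0]<=22 and H[v,u,1]>90 else 'k' if H[v,u,2]<60 else '.' for u in range(376,450,1)))
E
```

```text
scene [[419.6, 167.8], [406.9, 192.0]]
[[409.9, 194.1]]
145 ..........................................................................
149 ..........................................................................
153 ..........................................................................
157 ..........................................................................
161 ........wwwwwwwwwwwwwwwwwwwwwwwwwwwwwwwwwwwwwwwwwwwwwww...................
165 .......wwwwwwwwwwwwwwwwwwwwwwwwwwwwwwwwwwwwwwwwwwwwwwwwww.................
169 ......wwwwwwwwwwwwwwwwwwwwwwwwwwwwwwwwwwwwwwwwwwwwwwwwwwww................
173 ......wwwwwwwwwwwwwwwwwwwwwwwwwwwwwwwwwwwwwwwwwwwwwwwwwwwwww..............
177 .....wwwwwwwwwwwwwwwwwwwwwwwwwwwwwwwwwwwwwwwwwwwwwwwwwwwwwwww.............
181 ....wwwwwwwwwwwwwwwwwwwwwwwwwwwwwwwwwwwwwwwwwwwwwwwwwwwwwwwwww............
185 ...wwwwwwwwwwwwwwwwwwwwwwwwwwwwwwwwwwwwwwwwwwwwwwwwwwwwwwwwwwwww..........
189 ..wwwwwwwwwwwwwwwwwwwwwwwwwwwwwwwwwwwwwwwwwwwwwwwwwwwwwwwwwwwwwww.........
193 ...wwwwwwwwwwwwwwwwwwwwwwwwwwwwwwwwwwwwwwwwwwwwwwwwwwwwwwwwwwwwww.........
197 ....wwwwwwwwwwwwwwww.......................................wwwww..........
201 .....wwwwwwwwwwwwwwwwwwwwwwwwwwwwwwwwwwwwwwwwwwwwwwwwwwwwwwwww............
205 .....wwwwwwwwwwwwwwwwwwwwwwwwwwwwwwwwwwwwwwwwwwwwwwwwwwwwwwww.............
209 ......wwwwwwwwwwwwwwwwwwwwwwwwwwwwwwwwwwwwwwwwwwwwwwwwwwwwww..............
213 .......wwwwwwwwwwwwwwwwwwwwwwwwwwwwwwwwwwwwwwwwwwwwwwwwwwww...............
217 ........wwwwwwwwwwwwwwwwwwwwwwwwwwwwwwwwwwwwwwwwwwwwwwwww.................
221 .........ww.........wwwwwwwwwwwwwwwwwwwwwwwwwwwwwwwwwwww..................
top [[113.8, 173.9], [123.8, 214.4]]
[[119.5, 169.1], [136.8, 212.3], [106.6, 215.8]]
```

```bash
python3 -c "
from bench import ctrl
print(ctrl.state()['clock'],ctrl.close_job())"
```

```text
the job is handed in; nothing more can be done
40.15 None
```

I put the blue spoon and then the blue turner in the blue caddy and the orange turner in the orange one, heads up. I let each go with the base about 4–5 mm down by feel and handed in at 40 s; the blue pair I saw in pictures, the orange turner I checked by pixel position only.

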